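# Set the green grade plate in the packing-line plate holder

## Task

Put up the green grade plate: lay it on the leaning rest with its grey foot end down against the orange stop and its picture side up, and let go so that you can take it again by its head. Then stand it foot down in the slot of the plate holder with the picture towards the holder's front (the yellow strip), feeling for the slot because its dark head may be clamped a little forward or back, and press it fully home without ramming it. Leave the yellow plate where it is.

Things in the scene. Friction and masses are not known exactly. Their poses are not given: they have to be found in the camera images.
- green_plate: The plate to put up: rigid white slab, 64 mm wide (x), 150 mm long (y), 10 mm thick (z), about 0.1 kg. Origin at the centre of its underside. +y to the head end (narrow green band), -y to the foot end (last 46 mm grey); +z out of the picture side (green bananas emblem). Starts lying flat on the table, picture up, so only its two long edges can be taken.
- green_plate_foot (a point): Middle of the green plate's foot end face (75 mm from the plate's centre along -y, at mid thickness); axes as the plate's.
- yellow_plate: A second plate of the same make and size with a yellow emblem and head band; leave it alone. It and the green plate may lie in either place.
- rest: Fixed leaning rest. Base 100 x 120 x 8 mm; origin at the centre of its underside, z up. On it a steel bar 36 mm wide, 90 mm long slopes up at 45 degrees towards +y; at its foot an orange stop, 60 mm wide, stands 20 mm out of the slope. A plate laid on it, head uphill, overhangs 14 mm each side and 60 mm at the top, with free space behind, where its thickness can be pinched.
- rest_seat (a point): Point on the rest where slope and stop meet, mid width, 30 mm above the table, 35 mm from the rest's origin along its -y; axes as the rest's (level). The lower edge of the plate's foot end belongs here.
- holder: Fixed plate holder. Green base 100 x 150 x 10 mm; origin at the centre of its underside, z up, +x to its front (yellow strip). On it stands a dark steel head, 52 mm (x) by 103 mm (y), its top 75 mm above the table, with a slot open upwards: 67 mm long along y, 11.8 mm wide along x, walls 20 mm, no lead-in. A plate is home with its foot end 17 mm above the table.
- holder_mouth (a point): Point over the middle of the holder's base at the height of the slot's mouth, 75 mm above the table; axes as the holder's. The head is clamped firmly anywhere within 5 mm forward or back of the middle, so the slot's real middle is up to 5 mm from this point along the holder's x; this is not reported and must be seen or felt.
- holder_front (a point): Middle of the front (+x) edge of the holder's base, top of the base, 50 mm ahead of its origin.
- follower (a joint): Orange follower inside the slot, in m: 0 = up (33 mm below the mouth), 0.025 = bottomed (58 mm below the mouth). It starts between 0 and 0.005. It is stiff: about 7 N is needed to push it down and it stays where it is left. Fully home = bottomed.
There are look-alikes about, which are no part of the job. Leave any purple look-alike of the rest alone. What is shaped like the holder but red is not meant.

How it is judged (in metres and radians):
On the way, in this order (a step that is already met when the one before it is completed fails the run):
1. the green plate lies on the leaning rest, foot down at the stop, picture side up, let go of (distance between green_plate_foot and rest_seat below 0.022 m and angle between green_plate's own y axis and vertical between 0.6 and 0.98 rad and angle between green_plate's own z axis and vertical below 0.98 rad and contact force between green_plate and rest above 0.1 N and contact force between green_plate and the fingers below 0.05 N), for 0.3 s.
2. the green plate is pressed fully home in the slot (value of joint follower above 0.021 m and z of green_plate_foot in the frame of holder below 0.022 m and angle between green_plate's own y axis and vertical below 0.1 rad), for 0.1 s.
At the end, for the whole second after the job is handed in: The green plate stands upright (within 0.1 rad) in the holder's slot, foot end down within 5 mm of fully home, follower pressed down to within 4 mm of the bottom, picture to the holder's front, at rest and let go (all of step 2 and x of green_plate_foot in the frame of holder between -0.009 and 0.009 m and y of green_plate_foot in the frame of holder between -0.006 and 0.006 m and z of holder_front in the frame of green_plate above 0.02 m and linear speed of green_plate below 0.02 m/s); the robot touches nothing.
It fails at once if the yellow plate is moved by more than 20 mm (distance of yellow_plate from where it was at the start of the episode above 0.02 m).
It fails at once if the green plate is rammed against the holder with more than 100 N (contact force between green_plate and holder above 100 N).
It also fails if it takes over 72 s, if anything falls off the work surface, if the arm or the gripper's body presses on something with over 40 N, if the wrist force passes 120 N, or if a joint passes its speed limit or range.

## Robot

A 6-joint arm with a two-finger parallel gripper is mounted at the origin on the work surface. World frame = base frame: x ahead of the robot, y to its left, z up, the work surface at z = 0. Lengths are in m, angles in degrees, forces in N, time in s.
With the tool pointing down it reaches from about 0.35 to 0.875 m from the base axis. Payload 4.2 kg.
Tool frame: the origin (TCP) lies at the centre of the arm's flange, where the gripper is bolted on; the fingertips stand 182 mm ahead of it and the grasp point (between the pads) lies 164 mm ahead of it (r.nose_length is the distance from the TCP to the fingertips, in m); z points along the fingers, y is the line along which they close (so a half turn about z gives the same grasp; the last joint's range is limited). The gripper opens to 87 mm and grips with 3 to 60 N. Pads are 19 mm wide; open, the fingers measure 117 mm over their backs; the gripper's body (75 mm by 190 mm) begins 51 mm behind the grasp point.
Start: joints at [-52.047, 22.042, 0.453, 0, -68.411, -14.817], TCP at [0.246, -0.575, 0.405] pointing down, gripper open.
Joint ranges: [-179.83, 179.83], [-69.29, 118.12], [-61.27, 80.66], [-181.25, 117.63], [-171.15, -9.14], [-177.46, 177.46]. Speed limits (degrees/s): [159.86, 159.86, 180, 180, 180, 180].

## Interface

Orientations are given as a 3x3 rotation matrix whose columns are the frame's x, y, z axes.
In Python, from station import r, vision gives the robot as it stands. The module is installed in compiled form; this text tells all that it offers.
- The arm moves only by the shell command python3 -m creep 'ROWS'. ROWS is JSON, a list of rows, each a list of 7 numbers: the opening, from -1 (shut) to 1 (fully open), then the shift along the tool's x, y, z in mm, then the turn, a rotation vector about the tool's x, y, z in degrees. A call has 1 to 8 rows; each row is the pose to reach, as a shift and turn from the pose commanded when the call began, along the tool's axes at that moment; what a row does not reach only later rows make up. A row lasts 1/12 s, in which the tool goes at most 41.7 mm and 7.16 degrees, less where a joint would pass 70% of its speed; a pose out of reach is approached as far as the arm can. A call with a gripper value outside its range is refused whole. The fingers move at their own pace and stop on an object; the grip force is fixed at half the most. Time passes only in rows, so rows that repeat a pose let the fingers close. It gives the time, the measured TCP pose, the force, the opening and the grip force at its end, in the units of the state.
- r.sense(): the state, without advancing time (a new reading comes with each control period).
- vision.capture(name): name is "scene" or "top" or "wrist"; returns (picture, depth): 480x640x3 uint8, red, green, blue; 480x640 float32, m along the optical axis (not along the pixel's ray), 0 where there is no reading.
- vision.camera_model(name): a dict with "vertical_fov" (degrees; the focal length in pixels is half the picture's height over the tangent of half this angle, whatever the lens; pixels are square), "cx", "cy" (the principal point, pixels), "extrinsics" (4x4, takes a point from camera to world coordinates); the wrist camera has in their place "mount" (4x4, takes a point from camera to tool coordinates, whose origin is the TCP and whose axes are the flange's). Camera axes: x right, y down, z forward; pixel columns grow to the right and rows downward; lengths in m; the calibration is good to about 2 mm. The wrist camera is an equidistant fisheye: a pixel r from the principal point sees the ray r / f radians off the axis. A picture is of the moment at which its call begins: read the wrist's pose just before it. camera_model takes no time and is no camera call.
- r.finish_job(): hands the job in; it is judged then, once.
Trained networks look in the newest picture that a camera, given by its name, has taken for a name from the list of things; names that differ only in an ending like _2 or _b are one class to them, and where a whole thing is asked for, a point or a joint stands for the part that bears it (a point fixed in the world has none). Each returns a list of dicts, best first, with "conf" (0 to 1); they miss things now and then, are a little off and sometimes report something else, mostly with a low value. They report only what shows in the picture. A call takes as long as a camera call. They do not tell look-alikes from the thing itself.
- vision.find_in(camera, thing): "uv" ([column, row] in pixels, amid what is visible of it).
- vision.cut_out(camera, thing): "region" (480x640 bool, what is visible of it) and "uv" ([column, row] in pixels, amid what is visible of it).
The state is a dict: "time_s": time; "joints": joint angles; "joint_velocities": joint speeds; "effort": joint torques, N m; "tcp_pos": TCP position; "ee_rot": TCP orientation; "wrist_force": force on the tool from outside, world axes, zero at the start; "moment": the same for the moment, N m; "gripper_width": opening from 0.0 (shut) to 1.0 (fully open); "gripper_force": force on a finger pad.
Only numpy, scipy, OpenCV 4.12 (cv2) and the standard library are available. Lean on these libraries where they do the work, as an engineer would, in place of code of your own. Each camera call takes 0.05 s, during which the arm holds its last target. There are 200 camera calls.

## Working session

There is one attempt and no reset: what is moved stays moved. The work goes in short steps, Python scripts to look and compute and a shell command to move; the robot and the scene stay as the last step left them, time stands still between calls to the robot, and variables do not carry over. Pictures are saved under pics/ and viewed, at most 10 in all, crops included, and the job is handed in when it is done.

```bash
mkdir -p pics; cat > h.py <<'E'
import numpy as np, cv2
from station import r, vision
def cap(n):
    s=r.sense(); p,d=vision.capture(n); return s,p,d
def T(n,s=None):
    m=vision.camera_model(n)
    if n!='wrist': return m,np.array(m['extrinsics'])
    A=np.eye(4);A[:3,:3]=s['ee_rot'];A[:3,3]=s['tcp_pos']; return m,A@np.array(m['mount'])
def pts(n,d,s=None):
    """world xyz for all pixels (HxWx3), nan without depth"""
    m,E=T(n,s);f=240/np.tan(np.radians(m['vertical_fov']/2))
    v,u=np.mgrid[:480,:640];x=(u-m['cx'])/f;y=(v-m['cy'])/f
    if n=='wrist':
        t=np.hypot(x,y);k=np.where(t>1e-9,np.tan(np.minimum(t,1.5))/np.maximum(t,1e-9),1);x=x*k;y=y*k
    P=np.stack([x*d,y*d,d],-1);P[d<=0]=np.nan
    return P@E[:3,:3].T+E[:3,3]
def save(n,p): cv2.imwrite('pics/'+n+'.png',p[...,::-1])
E
python3 - <<'E'
from h import *
for n in ['top','scene']:
    s,p,d=cap(n);save(n+'0',p);P=pts(n,d)
    np.savez(n+'0.npz',p=p,d=d,P=P)
    for t in ['green_plate','yellow_plate','rest','holder']:
        for o in vision.cut_out(n,t):
            q=P[o['region']];q=q[~np.isnan(q[:,0])]
            print(n,t,round(o['conf'],2),np.round(o['uv']),o['region'].sum(),np.round(np.median(q,0),3) if len(q) else '')
s=r.sense();print(s['time_s'],s['tcp_pos'],np.round(s['ee_rot'],3),s['wrist_force'])
E
```

```text
top green_plate 0.73 [205. 220.] 1236 [0.51  0.277 0.009]
top green_plate 0.18 [283. 178.] 1712 [0.639 0.064 0.019]
top yellow_plate 0.93 [415. 228.] 1222 [ 0.508 -0.302  0.009]
top rest 0.67 [304. 247.] 1512 [0.445 0.003 0.01 ]
top rest 0.59 [365. 289.] 1543 [ 0.331 -0.177  0.009]
top holder 0.96 [284. 173.] 1857 [0.639 0.062 0.016]
top holder 0.81 [177. 330.] 1943 [0.213 0.34  0.014]
top holder 0.6 [305. 243.] 1420 [0.445 0.003 0.01 ]
scene green_plate 0.67 [448. 294.] 1808 [0.513 0.278 0.009]
scene yellow_plate 0.76 [191. 288.] 1655 [ 0.51  -0.302  0.009]
scene rest 0.88 [258. 230.] 1618 [ 0.341 -0.175  0.009]
scene rest 0.87 [393. 225.] 1637 [0.314 0.161 0.009]
scene rest 0.61 [329. 268.] 2025 [0.461 0.007 0.009]
scene holder 0.97 [355. 341.] 3525 [0.668 0.064 0.028]
scene holder 0.97 [464. 199.] 2290 [0.229 0.342 0.032]
scene holder 0.28 [192. 288.] 1625 [ 0.511 -0.303  0.009]
0.5 [ 0.24556733 -0.57468021  0.40471339] [[-0.92  -0.393  0.   ]
 [-0.393  0.92   0.   ]
 [-0.     0.    -1.   ]] [ 0.05184296 -0.87335203 -0.61842637]
```

```bash
ls pics
```

```text
scene0.png
top0.png
```

View pics/top0.png

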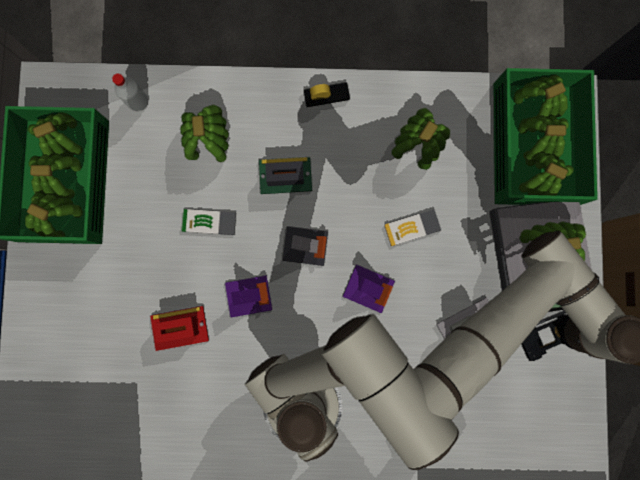

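View pics/scene0.png

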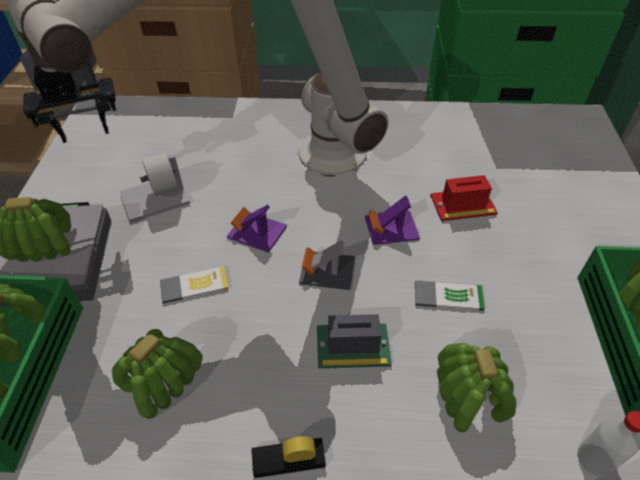

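The top view shows the green plate at (205,220) with its head to the left. The real (black) rest is at (305,245) with its stop on the right, the green holder is at (285,175) with the strip up (+x), and the look-alikes are purple and red. Next I get coarse poses and the first move.

```bash
cat >> h.py <<'E'
from scipy.spatial.transform import Rotation as Ro
def rz(a): return Ro.from_euler('z',a,degrees=True).as_matrix()
def go(p,R):
    s=r.sense();C=np.array(s['ee_rot']);v=Ro.from_matrix(C.T@R).as_rotvec(degrees=True)
    d=C.T@(np.array(p)-s['tcp_pos'])*1000
    print('shift',np.round(d,1),'turn',np.round(v,2),'rows %.1f'%max(np.linalg.norm(d)/41.7,np.linalg.norm(v)/7.16))
def down(a):  # tool z down, tool y at world angle a
    y=np.array([np.cos(np.radians(a)),np.sin(np.radians(a)),0]);z=np.array([0,0,-1.]);return np.stack([np.cross(y,z),y,z],1)
def st():
    s=r.sense();print('t %.2f'%s['time_s'],'p',np.round(s['tcp_pos'],4),'F',np.round(s['wrist_force'],1),'w %.3f g %.1f'%(s['gripper_width'],s['gripper_force']),'J',np.round(s['joints'],1));print(np.round(s['ee_rot'],4).tolist());return s
def rect(q): # q Nx2 world points -> centre,size(mm),angle of long side
    c,sz,_=R=cv2.minAreaRect((q*1000).astype(np.float32));b=cv2.boxPoints(R);e=[b[1]-b[0],b[2]-b[1]];l=max(e,key=np.linalg.norm)
    return np.round(c,1),np.round(sorted(sz),1),round(float(np.degrees(np.arctan2(l[1],l[0])))%180,2)
E
python3 - <<'E'
from h import *
z=np.load('top0.npz');P=z['P'];p=z['p']
for n,c,lo,hi in [('plate',(.51,.277),.005,.02),('holder',(.64,.062),.004,.016),('headtop',(.64,.062),.068,.085),('rest',(.445,.003),.004,.014)]:
    q=P[(np.hypot(P[...,0]-c[0],P[...,1]-c[1])<.11)&(P[...,2]>lo)&(P[...,2]<hi)];print(n,len(q),rect(q[:,:2]),np.median(q[:,2]))
print(vision.camera_model('wrist'))
go([.53,.13,.42],down(180))
E
```

```text
plate 1157 (array([513.8, 273.4]), array([200.2, 207.6]), 40.5) 0.009327716356511084
holder 1059 (array([639. ,  63.1]), array([209.9, 214.4]), 17.95) 0.008903184910662665
headtop 603 (array([647.6,  63.9]), array([ 53.8, 103. ]), 94.73) 0.07405567238951716
rest 979 (array([443.5,   0.6]), array([210.6, 211. ]), 30.85) 0.0069224246138746
{'vertical_fov': 65.70646984690485, 'cx': 315.2494121842162, 'cy': 237.9561389996299, 'mount': array([[-3.39291652e-05, -9.68263255e-01, -2.49932528e-01,
         6.81185204e-02],
       [ 9.99999464e-01,  2.25764100e-04, -1.01038561e-03,
        -5.55760693e-04],
       [ 1.03474505e-03, -2.49932428e-01,  9.68262728e-01,
         1.95966277e-02],
       [ 0.00000000e+00,  0.00000000e+00,  0.00000000e+00,
         1.00000000e+00]])}
shift [-538.4  536.3  -15.2] turn [ 0.000e+00  1.000e-02 -6.687e+01] rows 18.2
```

```bash
python3 -m creep '[[1,-269,268,-8,0,0,-33.5],[1,-269,268,-8,0,0,-33.5],[1,-269,268,-8,0,0,-33.5],[1,-538,536,-15,0,0,-66.9],[1,-538,536,-15,0,0,-66.9],[1,-538,536,-15,0,0,-66.9],[1,-538,536,-15,0,0,-66.9],[1,-538,536,-15,0,0,-66.9]]'; python3 -c "
from h import *
st();go([.53,.13,.42],down(180))"
```

```text
time_s: 1.17
tcp_pos: [0.3704, -0.2638, 0.4119]
ee_rot: [[-0.16, -0.987, 0.001], [-0.987, 0.16, -0.0], [0.0, -0.001, -1.0]]
wrist_force: [0.7, -0.1, -0.6]
gripper_width: 1.003
gripper_force: 0.0
t 1.17 p [ 0.3704 -0.2638  0.4119] F [ 0.7 -0.1 -0.6] w 1.003 g 0.0 J [-14.9   4.8 -21.5   0.  -63.6   5.6]
[[-0.1604, -0.9871, 0.0011], [-0.9871, 0.1604, -0.0003], [0.0002, -0.0011, -1.0]]
shift [-414.3  -94.4   -8.1] turn [-0.06 -0.01 -9.23] rows 10.2
```

```bash
python3 -m creep '[[1,-410,-94,-8,0,0,-9],[1,-410,-94,-8,0,0,-9],[1,-410,-94,-8,0,0,-9],[1,-410,-94,-8,0,0,-9],[1,-410,-94,-8,0,0,-9],[1,-410,-94,-8,0,0,-9],[1,-410,-94,-8,0,0,-9],[1,-410,-94,-8,0,0,-9]]' >/dev/null;python3 -m creep '[[1,-60,-10,0,0,0,0],[1,-60,-10,0,0,0,0],[1,-60,-10,0,0,0,0]]' ; python3 - <<'E'
from h import *
s=st();s,p,d=cap('wrist');save('w1',p);P=pts('wrist',d,s);np.savez('w1.npz',p=p,P=P)
hsv=cv2.cvtColor(p,cv2.COLOR_RGB2HSV)
for t in ['green_plate','rest','holder']:
    for o in vision.cut_out('wrist',t):
        q=P[o['region']];q=q[~np.isnan(q[:,0])];print(t,round(o['conf'],2),np.round(o['uv']),np.round(np.median(q,0),3),rect(q[:,:2]))
print(np.nanmedian(P[200:280,250:390,2]))
E
```

```text
time_s: 2.08
tcp_pos: [0.5091, 0.1058, 0.4175]
ee_rot: [[-0.005, -1.0, 0.001], [-1.0, 0.005, 0.0], [-0.0, -0.001, -1.0]]
wrist_force: [-0.9, 0.3, -0.7]
gripper_width: 1.0
gripper_force: 0.0
t 2.08 p [0.5091 0.1058 0.4175] F [-0.9  0.3 -0.7] w 1.000 g 0.0 J [ 29.6  11.2 -13.   -0.  -65.8 -29.9]
[[-0.0052, -1.0, 0.0006], [-1.0, 0.0052, 0.0004], [-0.0004, -0.0006, -1.0]]
green_plate 0.79 [312. 341.] [0.51  0.267 0.01 ] (array([506.2, 188.5]), array([ 65.5, 215.7]), 88.51)
rest 0.87 [479.   6.] [ 0.323 -0.128  0.009] (array([ 325.6, -122.3]), array([37.1, 86.6]), 10.44)
rest 0.81 [371. 108.] [0.455 0.003 0.009] (array([446.4,  -1.4]), array([101.7, 126. ]), 83.79)
rest 0.77 [483. 244.] [0.319 0.139 0.009] (array([364. , 145.4]), array([125.2, 224.2]), 174.63)
rest 0.24 [314. 340.] [0.51  0.267 0.01 ] (array([505.7, 184.5]), array([ 64.7, 224. ]), 88.09)
holder 0.62 [187. 173.] [0.628 0.059 0.056] (array([654.6,  64.1]), array([112.3, 155.1]), 94.35)
0.0003283429985522224
```

View pics/w1.png

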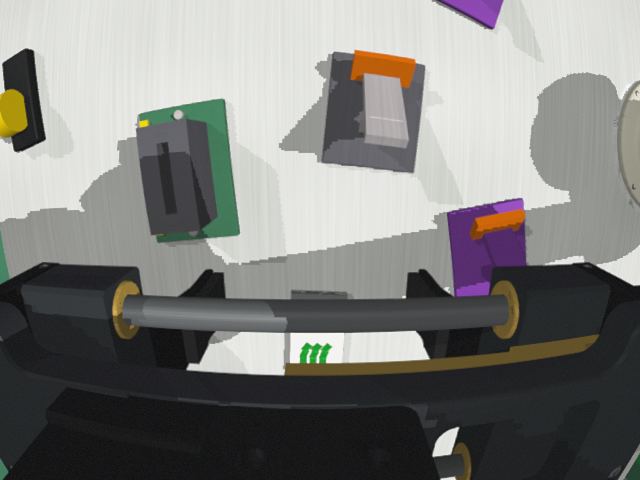

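The wrist view shows the rest at (370,110) and the holder at (187,173). The green plate at (315,345) is half hidden by the gripper, so I shift for a clear view of it.

```bash
python3 -m creep '[[1,-240,0,97,0,0,0],[1,-240,0,97,0,0,0],[1,-240,0,97,0,0,0],[1,-240,0,97,0,0,0],[1,-240,0,97,0,0,0],[1,-240,0,97,0,0,0],[1,-240,0,97,0,0,0],[1,-240,0,97,0,0,0]]'>/dev/null; python3 -m creep '[[1,0,0,0,0,0,0],[1,0,0,0,0,0,0]]' >/dev/null; python3 - <<'E'
from h import *
s=st();s,p,d=cap('wrist');save('w2',p);P=pts('wrist',d,s);np.savez('w2.npz',p=p,P=P)
for lo in (.004,.006):
    q=P[(abs(P[...,0]-.51)<.07)&(abs(P[...,1]-.277)<.11)&(P[...,2]>lo)&(P[...,2]<.02)];print('plate',len(q),rect(q[:,:2]),np.median(q[:,2]))
z=np.load('w1.npz');P=z['P'];p1=z['p']
# rest base: rows/cols box, nonorange
m=(P[...,2]>.004)&(P[...,2]<.013)&(np.hypot(P[...,0]-.45,P[...,1])<.095);m[:,430:]=0
m=cv2.erode(m.astype(np.uint8),np.ones((2,2)))>0
q=P[m];print('rest',len(q),rect(q[:,:2]))
h=cv2.cvtColor(p1,cv2.COLOR_RGB2HSV);o=(h[...,0]>5)&(h[...,0]<18)&(h[...,1]>180);o[100:]=0;o[:,:330]=0
q=P[o];q=q[q[:,2]>.03];print('orange',len(q),rect(q[:,:2]),q.min(0),q.max(0))
# bar: top surface points
b=(np.hypot(P[...,0]-.445,P[...,1])<.09)&(P[...,2]>.04)&~o;b[:,:330]=0;q=P[b];q=q[np.isfinite(q[:,0])]
A=np.c_[q[:,:2],np.ones(len(q))];
for _ in range(4):
    c=np.linalg.lstsq(A,q[:,2],rcond=None)[0];e=abs(A@c-q[:,2]);k=e<max(.003,np.median(e));A=A[k];q=q[k]
print('bar plane',c,len(q),'slope',np.degrees(np.arctan(np.hypot(*c[:2]))),'dir',np.degrees(np.arctan2(c[1],c[0])),rect(q[:,:2]),q.mean(0))
E
```

```text
t 3.12 p [0.5111 0.3404 0.3218] F [0.7 0.  0. ] w 1.002 g 0.0 J [ 48.7  24.8  -7.7   0.  -57.4 -49.4]
[[-0.0118, -0.9999, 0.0007], [-0.9999, 0.0118, 0.0004], [-0.0004, -0.0007, -1.0]]
plate 15144 (array([509.4, 277.4]), array([ 64.8, 150.4]), 87.44) 0.01055266374903252
plate 15144 (array([509.4, 277.4]), array([ 64.8, 150.4]), 87.44) 0.01055266374903252
rest 5802 (array([446.8,   2.5]), array([ 99.9, 119.3]), 83.99)
orange 1264 (array([442.9, -42.4]), array([22. , 59.7]), 174.47) [ 0.41267716 -0.05568363  0.03001325] [ 0.47326937 -0.02952294  0.04605982]
bar plane [-0.13086318  3.48112925  0.12558056] 5879 slope 73.98332663789277 dir 92.15285852918777 (array([460.1,  39.3]), array([72.7, 86.1]), 91.84) [0.46460475 0.07704306 0.33303721]
```

View pics/w2.png

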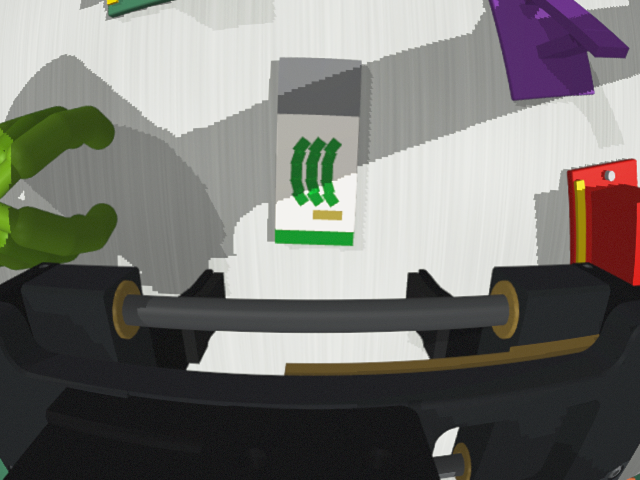

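The plate is clear at (318,150), and its size checks out at 64.8×150.4 mm; the rest base also matches. Next is the move over the plate.

```bash
python3 -c "
from h import *
go([.5094,.2774,.23],down(177.44));go([.5094,.2774,.185],down(177.44))"
```

```text
shift [63.  1. 92.] turn [-0.06  0.05  1.87] rows 2.7
shift [ 63.    1.1 137. ] turn [-0.06  0.05  1.87] rows 3.6
```

```bash
python3 -m creep '[[1,63,1,80,0,0,1.9],[1,63,1,92,0,0,1.9],[1,63,1,92,0,0,1.9],[1,63,1,105,0,0,1.9],[1,63,1,120,0,0,1.9],[1,63,1,130,0,0,1.9],[1,63,1,137,0,0,1.9],[1,63,1,137,0,0,1.9]]'; python3 -c "
from h import *
go([.5094,.2774,.185],down(177.44))"
```

```text
time_s: 3.83
tcp_pos: [0.5093, 0.2786, 0.1835]
ee_rot: [[-0.044, -0.999, -0.0], [-0.999, 0.044, -0.0], [0.0, 0.0, -1.0]]
wrist_force: [0.8, 0.7, 0.6]
gripper_width: 0.999
gripper_force: 0.0
shift [ 1.1 -0.2 -1.5] turn [ 0.01 -0.02  0.04] rows 0.0
```

Fingertips are about 1.5 mm over the table. I close and lift.

```bash
python3 -m creep '[[-1,0,0,0,0,0,0],[-1,0,0,0,0,0,0],[-1,0,0,0,0,0,0],[-1,0,0,0,0,0,0],[-1,0,0,0,0,0,0],[-1,0,0,0,0,0,0],[-1,0,0,0,0,0,0],[-1,0,0,0,0,0,0]]';  python3 -m creep '[[-1,0,0,-20,0,0,0],[-1,0,0,-60,0,0,0],[-1,0,0,-100,0,0,0],[-1,0,0,-140,0,0,0],[-1,0,0,-160,0,0,0],[-1,0,0,-160,0,0,0]]'; python3 - <<'E'
from h import *
st()
ph=83.99;c=np.array([.4468,.0025,0]);Rr=rz(ph-90)
seat=c+Rr@[0,-.035,.03]
d=Rr@[0,.7071,.7071];n=Rr@[0,-.7071,.7071];y=-(Rr@[1,0,0]);R=np.stack([np.cross(y,-n),y,-n],1)
for up,off in [(.004,.06),(.002,.002),(.002,-.0005)]:
    p=seat+d*(.075+up)+n*(.1835+off); p-=0; print(np.round(p,3));go(p,R)
E
```

```text
time_s: 4.5
tcp_pos: [0.5091, 0.2795, 0.1844]
ee_rot: [[-0.043, -0.999, 0.001], [-0.999, 0.043, 0.001], [-0.001, -0.001, -1.0]]
wrist_force: [-1.6, 0.3, 4.1]
gripper_width: 0.73
gripper_force: 30.0
time_s: 5.0
tcp_pos: [0.51, 0.2798, 0.3495]
ee_rot: [[-0.042, -0.999, 0.009], [-0.999, 0.042, 0.007], [-0.007, -0.009, -1.0]]
wrist_force: [0.7, -0.1, -1.0]
gripper_width: 0.732
gripper_force: 30.0
t 5.00 p [0.51   0.2798 0.3495] F [ 0.7 -0.1 -1. ] w 0.732 g 30.0 J [ 44.7  20.3 -10.6   0.1 -58.4 -47.2]
[[-0.0422, -0.9991, 0.009], [-0.9991, 0.0423, 0.0069], [-0.0072, -0.0087, -0.9999]]
[ 0.431 -0.148  0.258]
shift [431.4  61.7  87.8] turn [  0.95 -44.55   3.59] rows 10.7
[ 0.435 -0.109  0.216]
shift [392.2  59.5 130.6] turn [  0.95 -44.55   3.59] rows 10.0
[ 0.435 -0.107  0.214]
shift [390.4  59.5 132.4] turn [  0.95 -44.55   3.59] rows 10.0
```

```bash
python3 -m creep '[[-1,150,20,0,0.3,-15,1.2],[-1,150,20,0,0.3,-15,1.2],[-1,280,40,30,0.6,-30,2.4],[-1,280,40,30,0.6,-30,2.4],[-1,280,40,30,0.6,-30,2.4],[-1,430,62,80,0.9,-44.5,3.6],[-1,430,62,80,0.9,-44.5,3.6],[-1,430,62,80,0.9,-44.5,3.6]]';  python3 -m creep '[[-1,0,0,0,0,0,0],[-1,0,0,0,0,0,0]]'>/dev/null; cat > rest.py <<'E'
from h import *
st()
ph=83.99;c=np.array([.4468,.0025,0]);Rr=rz(ph-90)
seat=c+Rr@[0,-.035,.03]
d=Rr@[0,.7071,.7071];n=Rr@[0,-.7071,.7071];y=-(Rr@[1,0,0]);R=np.stack([np.cross(y,-n),y,-n],1)
if __name__=='__main__':
  for up,off in [(.006,.06),(.006,.004),(.006,-.0005)]:
    p=seat+d*(.075+up)+n*(.1835+off); print(np.round(p,3));go(p,R)
E
python3 rest.py
```

```text
time_s: 5.67
tcp_pos: [0.4488, -0.0407, 0.2924]
ee_rot: [[-0.084, -0.994, 0.071], [-0.704, 0.11, 0.702], [-0.706, 0.009, -0.709]]
wrist_force: [2.4, -1.9, -1.3]
gripper_width: 0.727
gripper_force: 30.0
t 5.83 p [ 0.4487 -0.041   0.2915] F [ 0.1  0.3 -0.7] w 0.727 g 30.0 J [ -3.1  15.5 -16.1 -49.7 -66.5  20.7]
[[-0.0896, -0.9936, 0.0684], [-0.7084, 0.1118, 0.6969], [-0.7001, 0.014, -0.7139]]
[ 0.431 -0.147  0.259]
shift [ 98.8   5.2 -51.9] turn [ 0.28 -0.55 -0.86] rows 2.7
[ 0.435 -0.107  0.22 ]
shift [98.3  5.   4.1] turn [ 0.28 -0.55 -0.86] rows 2.4
[ 0.436 -0.104  0.217]
shift [98.2  4.9  8.6] turn [ 0.28 -0.55 -0.86] rows 2.4
```

```bash
python3 -m creep '[[-1,30,2,-40,0.3,-0.5,-0.9],[-1,65,5,-40,0.3,-0.5,-0.9],[-1,98,5,-40,0.3,-0.5,-0.9],[-1,98,5,-40,0.3,-0.5,-0.9],[-1,98,5,-25,0.3,-0.5,-0.9],[-1,98,5,-15,0.3,-0.5,-0.9],[-1,98,5,-15,0.3,-0.5,-0.9],[-1,98,5,-15,0.3,-0.5,-0.9]]';  python3 - <<'E'
from rest import *
for up,off in [(.006,.004),(.006,-.0005)]: go(seat+d*(.075+up)+n*(.1835+off),R)
s,p,dd=cap('wrist');P=pts('wrist',dd,s);np.savez('w3.npz',p=p,P=P);save('w3',p)
E
```

```text
time_s: 6.5
tcp_pos: [0.4357, -0.1165, 0.2356]
ee_rot: [[-0.064, -0.995, 0.071], [-0.704, 0.095, 0.703], [-0.707, -0.005, -0.707]]
wrist_force: [-0.2, -0.0, -1.4]
gripper_width: 0.733
gripper_force: 30.0
t 6.50 p [ 0.4357 -0.1165  0.2356] F [-0.2 -0.  -1.4] w 0.733 g 30.0 J [-12.8  22.  -17.3 -49.3 -67.7  34.2]
[[-0.0638, -0.9955, 0.0707], [-0.7044, 0.0951, 0.7034], [-0.707, -0.0049, -0.7072]]
shift [ 4.6  1.5 17.7] turn [ 0.19 -0.01  0.59] rows 0.4
shift [ 4.6  1.4 22.2] turn [ 0.19 -0.01  0.59] rows 0.5
```

View pics/w3.png

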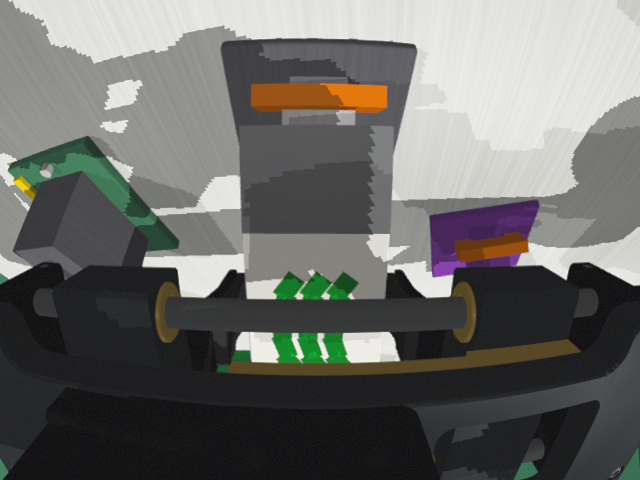

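The plate is aligned above the rest: its foot edge is at row 127, just uphill of the stop at row 97. Next I lower it.

```bash
python3 -m creep '[[-1,3,1,10,0.2,0,0.6],[-1,3,1,16,0.2,0,0.6],[-1,3,1,19,0.2,0,0.6],[-1,3,1,21,0.2,0,0.6],[-1,3,1,21,0.2,0,0.6]]';  python3 rest.py
```

```text
time_s: 6.97
tcp_pos: [0.4358, -0.105, 0.2185]
ee_rot: [[-0.076, -0.994, 0.076], [-0.703, 0.107, 0.703], [-0.707, -0.0, -0.707]]
wrist_force: [-0.0, 1.0, -0.4]
gripper_width: 0.731
gripper_force: 30.0
t 6.97 p [ 0.4358 -0.105   0.2185] F [-0.   1.  -0.4] w 0.731 g 30.0 J [-11.8  23.4 -18.3 -50.8 -65.3  35.1]
[[-0.0756, -0.9942, 0.076], [-0.703, 0.1072, 0.7031], [-0.7071, -0.0002, -0.7071]]
[ 0.431 -0.147  0.259]
shift [  0.6   0.2 -58.6] turn [-0.11  0.   -0.09] rows 1.4
[ 0.435 -0.107  0.22 ]
shift [ 0.6  0.3 -2.6] turn [-0.11  0.   -0.09] rows 0.1
[ 0.436 -0.104  0.217]
shift [0.6 0.3 1.9] turn [-0.11  0.   -0.09] rows 0.0
```

```bash
python3 -m creep '[[-1,1,0,2,0,0,0],[-1,2,0,3,0,0,0],[-1,2,0,4,0,0,0],[-1,2,0,4,0,0,0]]';  python3 -c "
from rest import *
s=r.sense();print(np.array(s['ee_rot']).T@s['wrist_force'])
go(seat+d*(.081)+n*(.1835),R)"
```

```text
time_s: 7.3
tcp_pos: [0.4363, -0.1049, 0.2175]
ee_rot: [[-0.071, -0.995, 0.076], [-0.702, 0.104, 0.704], [-0.708, -0.003, -0.706]]
wrist_force: [-4.5, -8.2, 18.6]
gripper_width: 0.731
gripper_force: 30.0
t 7.30 p [ 0.4363 -0.1049  0.2175] F [-4.5 -8.2 18.6] w 0.731 g 30.0 J [-11.8  23.5 -18.3 -50.9 -65.3  35.5]
[[-0.0708, -0.9946, 0.0757], [-0.7022, 0.1036, 0.7044], [-0.7085, -0.0033, -0.7057]]
[ -7.08743226   3.56978425 -19.19102007]
shift [0.  0.8 0.6] turn [-0.09  0.11  0.18] rows 0.0
```

Contact on the slope (19 N) and probably the stop. I relax, release, and back off along the normal.

```bash
python3 -m creep '[[-1,0,0,-2.5,0,0,0],[-1,0,0,-2.5,0,0,0],[1,0,0,-2.5,0,0,0],[1,0,0,-2.5,0,0,0],[1,0,0,-2.5,0,0,0],[1,0,0,-2.5,0,0,0],[1,0,0,-2.5,0,0,0],[1,0,0,-2.5,0,0,0]]';  python3 -m creep '[[1,0,0,-15,0,0,0],[1,0,0,-40,0,0,0],[1,0,0,-80,0,0,0],[1,0,0,-110,0,0,0],[1,0,0,-110,0,0,0],[1,0,0,-110,0,0,0]]';python3 - <<'E'
from rest import *
s,p,dd=cap('wrist');P=pts('wrist',dd,s);np.savez('w4.npz',p=p,P=P);save('w4',p)
D=P-seat; u=D@d;v=D@n;w=D@(Rr@[1,0,0])
k=(abs(v-.01)<.008)&(abs(w)<.05)&(u>.004)&(u<.2)
q=np.stack([u[k],w[k]],1);print('u range',np.percentile(u[k],[.3,99.7]),'w',np.percentile(w[k],[.3,99.7]),'v',np.percentile(v[k],[5,50,95]),rect(q))
A=np.c_[u[k],w[k],np.ones(k.sum())];print(np.linalg.lstsq(A,v[k],rcond=None)[0])
E
```

```text
time_s: 7.97
tcp_pos: [0.4358, -0.1054, 0.216]
ee_rot: [[-0.076, -0.994, 0.076], [-0.703, 0.108, 0.703], [-0.707, -0.0, -0.707]]
wrist_force: [-0.8, 0.8, 1.2]
gripper_width: 0.989
gripper_force: 0.0
time_s: 8.47
tcp_pos: [0.4274, -0.1834, 0.2949]
ee_rot: [[-0.075, -0.994, 0.08], [-0.703, 0.11, 0.702], [-0.707, -0.004, -0.707]]
wrist_force: [-0.7, -0.1, -0.1]
gripper_width: 0.998
gripper_force: 0.0
t 8.47 p [ 0.4274 -0.1834  0.2949] F [-0.7 -0.1 -0.1] w 0.998 g 0.0 J [-19.8  18.6 -12.2 -44.9 -77.1  31.3]
[[-0.075, -0.994, 0.08], [-0.7034, 0.1096, 0.7023], [-0.7069, -0.0037, -0.7073]]
u range [0.00421518 0.12831473] w [-0.03021276  0.03332434] v [0.00933542 0.01132282 0.01319788] (array([66.5,  1.5]), array([ 64.5, 125.2]), 0.16)
[-2.67647893e-02 -8.05033812e-05  1.29940610e-02]
```

View pics/w4.png

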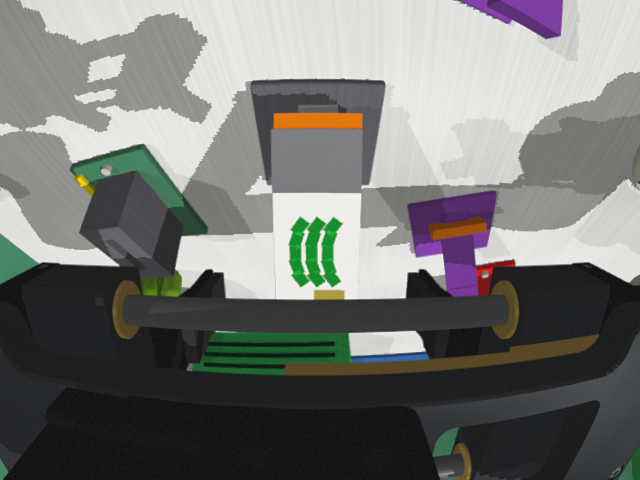

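The plate lies on the rest with its foot against the orange stop (rows 114–128), picture up and released. Next I go to a holder view, with the tool turned for the re-grasp.

```bash
python3 -c "
from h import *
go([.45,-.12,.43],down(175))"
```

```text
shift [-142.1  -16.   -50.4] turn [-0.54 45.04 -1.16] rows 6.3
```

```bash
python3 -m creep '[[1,-10,-2,-40,0,7,0],[1,-40,-5,-50,0,14,0],[1,-80,-10,-50,0,21,0],[1,-142,-16,-50,0,28,0],[1,-142,-16,-50,0,35,-1],[1,-142,-16,-50,-0.5,45,-1],[1,-142,-16,-50,-0.5,45,-1],[1,-142,-16,-50,-0.5,45,-1]]'; python3 -c "
from h import *
go([.68,.06,.37],down(90))"
```

```text
time_s: 9.18
tcp_pos: [0.4496, -0.1179, 0.4279]
ee_rot: [[-0.084, -0.996, -0.005], [-0.996, 0.084, -0.001], [0.001, 0.005, -1.0]]
wrist_force: [-0.1, 0.7, -0.2]
gripper_width: 0.997
gripper_force: 0.0
shift [-196.7 -214.9   56.5] turn [ 0.17 -0.27 85.17] rows 11.9
```

```bash
python3 -m creep '[[1,-16,-18,5,0,0,7.1],[1,-33,-36,10,0,0,14.2],[1,-50,-54,14,0,0,21.3],[1,-66,-72,19,0,0,28.4],[1,-82,-90,23,0,0,35.5],[1,-100,-108,28,0,0,42.6],[1,-115,-125,33,0,0,49.7],[1,-131,-143,38,0,0,56.8]]'>/dev/null; python3 -c "
from h import *
go([.68,.06,.37],down(90))"
```

```text
shift [-94.9  19.2  19.4] turn [ 0.17 -0.19 27.73] rows 3.9
```

```bash
python3 -m creep '[[1,-92,19,19,0,0,28],[1,-92,19,19,0,0,28],[1,-92,19,19,0,0,28],[1,-92,19,19,0,0,28],[1,-92,19,19,0,0,28],[1,-92,19,19,0,0,28],[1,-92,19,19,0,0,28]]'>/dev/null; python3 - <<'E'
from h import *
s=st();s,p,dd=cap('wrist');P=pts('wrist',dd,s);np.savez('w5.npz',p=p,P=P);save('w5',p)
near=np.hypot(P[...,0]-.65,P[...,1]-.063)<.12
for n,lo,hi in [('base',.004,.016),('top',.068,.083)]:
    m=near&(P[...,2]>lo)&(P[...,2]<hi)
    m=cv2.morphologyEx(m.astype(np.uint8),cv2.MORPH_OPEN,np.ones((3,3)))>0
    l,L=cv2.connectedComponents(m.astype(np.uint8)); k=np.argmax(np.bincount(L.ravel())[1:])+1
    q=P[L==k] if n=='top' else P[m]
    print(n,len(q),rect(q[:,:2]),np.median(q[:,2]))
E
```

```text
t 10.43 p [0.6762 0.0577 0.3721] F [ 0.8 -0.1  0.3] w 1.001 g 0.0 J [ 1.850e+01  2.850e+01  6.200e+00 -1.000e-01 -6.770e+01 -1.082e+02]
[[-1.0, -0.0037, -0.0017], [-0.0037, 1.0, 0.0007], [0.0017, 0.0007, -1.0]]
base 6917 (array([649.4,  63.4]), array([101. , 150.6]), 94.54) 0.010654676727540724
top 7962 (array([645.9,  63.1]), array([ 52.4, 103.7]), 94.85) 0.07542254832827483
```

View pics/w5.png

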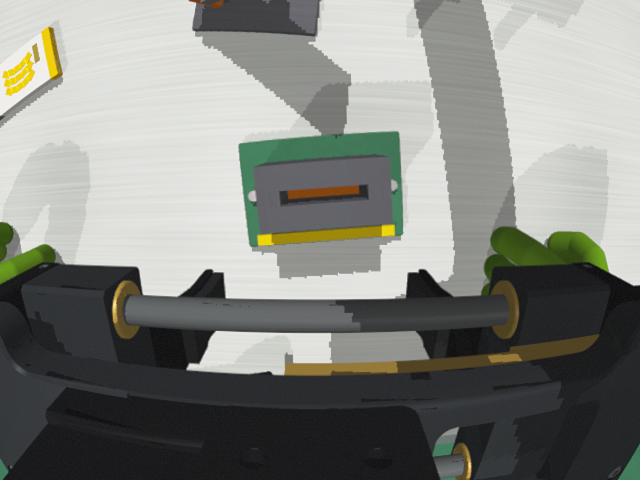

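The holder's slot shows at (323,192), orange follower inside and the yellow strip on the far side (+x). The head is about 3.5 mm back of the base centre. I refine the slot and compute the re-grasp.

```bash
python3 - <<'E'
from rest import *
z=np.load('w5.npz');P=z['P'];p=z['p'];s=r.sense()
Q=pts('wrist',np.ones((480,640)),s);m,E=T('wrist',s);o=E[:3,3]
ray=Q-o;X=o+ray*((.075-o[2])/ray[...,2])[...,None]
top=((np.hypot(X[...,0]-.646,X[...,1]-.063)<.055)&(abs(P[...,2]-.0754)<.006)).astype(np.uint8)
cs,h=cv2.findContours(top,cv2.RETR_CCOMP,cv2.CHAIN_APPROX_NONE)
for c,hh in zip(cs,h[0]):
    if hh[3]>=0 and cv2.contourArea(c)>200:
        f=np.zeros_like(top);cv2.drawContours(f,[c],-1,1,-1);f[c[:,0,1],c[:,0,0]]=0
        q=X[f>0][:,:2];print('hole',f.sum(),rect(q),q.mean(0)*1000)
# head outline on mouth plane
c=max(cs,key=cv2.contourArea)[:,0];print('head',rect(X[c[:,1],c[:,0]][:,:2]))
# regrasp
wx=Rr@[1,0,0]; Rg=np.stack([np.cross(-n,-d),-n,-d],1)
print('Rg',np.round(Rg,3).tolist())
for back in (.09,0):
    pt=seat+d*(.126+.164+back)+n*.005+wx*.0015;print(np.round(pt,3));go(pt,Rg)
E
```

```text
t 10.48 p [0.6762 0.0575 0.3725] F [-0.3  0.8  0.1] w 1.001 g 0.0 J [ 1.850e+01  2.850e+01  6.200e+00 -1.000e-01 -6.770e+01 -1.083e+02]
[[-1.0, -0.0031, -0.001], [-0.0031, 1.0, 0.0006], [0.001, 0.0006, -1.0]]
hole 1240 (array([645.8,  62.9]), array([11.5, 66.3]), 94.73) [645.90913458  63.13036443]
head (array([646.2,  63. ]), array([ 53. , 103.6]), 94.73)
Rg [[-0.994, 0.074, -0.074], [0.105, 0.703, -0.703], [0.0, -0.707, -0.707]]
[0.472 0.231 0.302]
shift [203.1 174.3  70.6] turn [44.99  2.37  5.89] rows 6.6
[0.466 0.168 0.239]
shift [209.9 111.  134.2] turn [44.99  2.37  5.89] rows 6.5
```

```bash
python3 -m creep '[[1,30,100,0,7,0.4,1],[1,60,174,0,14,0.8,2],[1,100,174,20,21,1.2,3],[1,140,174,40,28,1.6,4],[1,203,174,70,35,2,5],[1,203,174,70,45,2.4,5.9],[1,203,174,70,45,2.4,5.9],[1,203,174,70,45,2.4,5.9]]'>/dev/null; python3 -m creep '[[1,0,0,0,0,0,0],[1,0,0,0,0,0,0]]' >/dev/null; cat > re.tmp <<'E'
E
python3 - <<'E'
from rest import *
wx=Rr@[1,0,0]; Rg=np.stack([np.cross(-n,-d),-n,-d],1)
for back in (.09,0):
    go(seat+d*(.126+.164+back)+n*.005+wx*.0015,Rg)
s,p,dd=cap('wrist');P=pts('wrist',dd,s)
D=P-seat; u=D@d;v=D@n;w=D@wx
k=(abs(v-.01)<.010)&(abs(w)<.05)&(u>.03)&(u<.2)
if k.sum(): print('u',np.percentile(u[k],[.3,99.7]),'w',np.percentile(w[k],[.3,99.7]),'v',np.percentile(v[k],[5,50,95]),rect(np.stack([u[k],w[k]],1)))
E
```

```text
t 11.32 p [0.4732 0.2319 0.3036] F [ 0.7  0.4 -0.5] w 1.001 g 0.0 J [  48.    25.   -25.3   25.   -79.7 -157.6]
[[-0.9945, 0.0744, -0.0734], [0.1045, 0.7039, -0.7025], [-0.0006, -0.7064, -0.7079]]
shift [0.7 0.5 1.5] turn [ 0.06  0.03 -0.01] rows 0.0
shift [ 0.8  0.4 91.5] turn [ 0.06  0.03 -0.01] rows 2.2
u [0.03262031 0.15188693] w [-0.03076243  0.02803516] v [0.00046611 0.00507773 0.01029592] (array([91.5,  0.7]), array([ 62.8, 121.8]), 0.12)
```

```bash
python3 -m creep '[[1,1,0.5,35,0,0,0],[1,1,0.5,65,0,0,0],[1,1,0.5,82,0,0,0],[1,1,0.5,91,0,0,0],[1,1,0.5,91,0,0,0],[1,1,0.5,91,0,0,0]]'; python3 -m creep '[[-1,0,0,0,0,0,0],[-1,0,0,0,0,0,0],[-1,0,0,0,0,0,0],[-1,0,0,0,0,0,0],[-1,0,0,0,0,0,0],[-1,0,0,0,0,0,0],[-1,0,0,0,0,0,0],[-1,0,0,0,0,0,0]]';python3 -m creep '[[-1,0,0,0,0,0,0],[-1,0,0,0,0,0,0],[-1,0,0,0,0,0,0],[-1,0,0,0,0,0,0]]'
```

```text
time_s: 11.87
tcp_pos: [0.4665, 0.1681, 0.2389]
ee_rot: [[-0.994, 0.077, -0.075], [0.107, 0.703, -0.703], [-0.002, -0.707, -0.708]]
wrist_force: [0.3, -0.1, 0.1]
gripper_width: 0.999
gripper_force: 0.0
time_s: 12.53
tcp_pos: [0.4653, 0.1682, 0.2381]
ee_rot: [[-0.994, 0.075, -0.075], [0.106, 0.703, -0.704], [-0.0, -0.708, -0.707]]
wrist_force: [-0.2, 0.7, -0.7]
gripper_width: 0.478
gripper_force: 0.0
time_s: 12.87
tcp_pos: [0.4653, 0.1681, 0.2381]
ee_rot: [[-0.994, 0.075, -0.075], [0.106, 0.703, -0.704], [-0.0, -0.708, -0.707]]
wrist_force: [1.0, 1.2, -0.9]
gripper_width: 0.17
gripper_force: 0.0
```

```bash
python3 -m creep '[[-1,0,0,0,0,0,0],[-1,0,0,0,0,0,0],[-1,0,0,0,0,0,0],[-1,0,0,0,0,0,0]]'; python3 -m creep '[[-1,0,15,-15,0,0,0],[-1,0,40,-30,0,0,0],[-1,0,-60,-40,0,0,0]]' | head -0; python3 -c "
from h import *
st()"
```

```text
time_s: 13.2
tcp_pos: [0.4653, 0.1678, 0.2383]
ee_rot: [[-0.994, 0.075, -0.076], [0.107, 0.702, -0.704], [-0.0, -0.708, -0.706]]
wrist_force: [-0.3, -2.1, 1.9]
gripper_width: 0.117
gripper_force: 29.9
t 13.45 p [0.4689 0.1949 0.2528] F [ 1.3  1.  -1. ] w 0.202 g 0.1 J [  45.3   27.2  -31.9   27.8  -72.3 -159.5]
[[-0.9946, 0.061, -0.0837], [0.1027, 0.6902, -0.7163], [0.0141, -0.721, -0.6928]]Exception ignored on flushing sys.stdout:
BrokenPipeError: [Errno 32] Broken pipe
```

That lift had the wrong sign in y (tool y points to the underside), and the grip looks disturbed. I check it before moving.

```bash
python3 - <<'E'
from rest import *
s,p,dd=cap('wrist');P=pts('wrist',dd,s);np.savez('w6.npz',p=p,P=P)
_,q,d2=cap('scene')
save('c6',np.hstack([cv2.resize(p,(400,300)),cv2.resize(q[120:380,200:520],(400,300))]))
print(r.sense()['gripper_width'],r.sense()['gripper_force'])
E
```

```text
t 13.45 p [0.4689 0.1949 0.2528] F [ 1.3  1.  -1. ] w 0.202 g 0.1 J [  45.3   27.2  -31.9   27.8  -72.3 -159.5]
[[-0.9946, 0.061, -0.0837], [0.1027, 0.6902, -0.7163], [0.0141, -0.721, -0.6928]]
0.11231633958599647 29.969756305217743
```

View pics/c6.png

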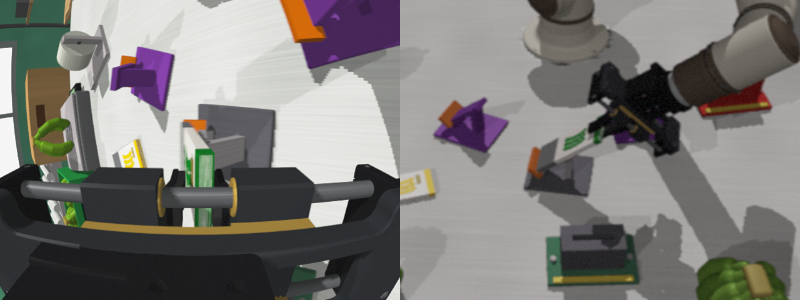

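The plate is still gripped (0.112, 30 N), standing off the rest's bar. I lift straight up, then rotate upright.

```bash
python3 -c "
from h import *
s=st();C=np.array(s['ee_rot'])
go(np.array(s['tcp_pos'])+[0,.03,.10],C)
go([.5,.22,.42],down(96))"
```

```text
t 13.55 p [0.4679 0.1904 0.2627] F [ 0.6 -0.8 -0.4] w 0.112 g 30.0 J [  45.    26.   -32.    27.7  -72.3 -159.5]
[[-0.9942, 0.0749, -0.0772], [0.1076, 0.7015, -0.7045], [0.0014, -0.7087, -0.7055]]
shift [  3.4 -49.8 -91.7] turn [0. 0. 0.] rows 2.5
shift [ -28.5  -88.3 -134.3] turn [-44.95  -4.87 -11.51] rows 6.5
```

```bash
python3 -m creep '[[-1,2,-25,-46,0,0,0],[-1,3,-50,-92,0,0,0],[-1,-28,-88,-134,-7,-0.8,-1.8],[-1,-28,-88,-134,-14,-1.6,-3.6],[-1,-28,-88,-134,-21,-2.4,-5.4],[-1,-28,-88,-134,-28,-3,-7.2],[-1,-28,-88,-134,-35,-4,-9],[-1,-28,-88,-134,-45,-4.9,-11.5]]' | head -2; python3 -c "
from h import *
s=st()
go([.62,.06,.42],down(184.73))"
```

```text
time_s: 14.22
tcp_pos: [0.4985, 0.2206, 0.4208]
t 14.22 p [0.4985 0.2206 0.4208] F [-0.6 -1.  -1.8] w 0.112 g 30.0 J [  41.5   13.8  -10.1    2.6  -67.9 -127.3]
[[-0.9958, -0.0915, 0.0047], [-0.0917, 0.9944, -0.0529], [0.0002, -0.0531, -0.9986]]
shift [-106.3 -170.7    9.8] turn [ -2.39  -2.39 -89.45] rows 12.5
```

```bash
python3 -m creep '[[-1,-9,-14,0,-0.2,-0.2,-7.1],[-1,-18,-28,0,-0.4,-0.4,-14.2],[-1,-27,-42,0,-0.6,-0.6,-21.3],[-1,-36,-56,0,-0.8,-0.8,-28.4],[-1,-45,-70,0,-1,-1,-35.5],[-1,-54,-84,0,-1.2,-1.2,-42.6],[-1,-63,-98,0,-1.4,-1.4,-49.7],[-1,-72,-112,0,-1.5,-1.5,-56.8]]' | head -2; python3 -c "
from h import *
s=st()
go([.62,.06,.42],down(184.73))"
```

```text
time_s: 14.88
tcp_pos: [0.5809, 0.115, 0.427]
t 14.88 p [0.5809 0.115  0.427 ] F [-0.2  0.5 -1.1] w 0.115 g 30.0 J [ 27.2  18.   -3.    1.6 -69.1 -55.4]
[[-0.4645, -0.8855, 0.0104], [-0.8854, 0.4642, -0.0245], [0.0168, -0.0206, -0.9996]]
shift [ 30.4 -60.    8.7] turn [ -0.88  -1.27 -32.4 ] rows 4.5
```

```bash
python3 -m creep '[[-1,30,-60,9,-0.2,-0.3,-7.1],[-1,30,-60,9,-0.4,-0.6,-14.2],[-1,30,-60,9,-0.6,-0.9,-21.3],[-1,30,-60,9,-0.8,-1.1,-28.4],[-1,30,-60,9,-0.9,-1.3,-32.4],[-1,30,-60,9,-0.9,-1.3,-32.4],[-1,30,-60,9,-0.9,-1.3,-32.4]]' | head -2; python3 - <<'E'
from h import *
s=st()
go([.62,.06,.42],down(184.73))
s,p,dd=cap('wrist');P=pts('wrist',dd,s);C=np.array(s['ee_rot']);L=(P-s['tcp_pos'])@C
np.savez('w7.npz',p=p,P=P,L=L);save('w7',p)
k=(L[...,2]>.185)&(L[...,2]<.30)&(abs(L[...,1])<.02)&(abs(L[...,0])<.05)
q=L[k];print(len(q),np.round(np.percentile(q,[1,25,50,75,99],axis=0),4).tolist())
for a in np.arange(.19,.295,.015):
    e=q[(q[:,2]>a)&(q[:,2]<a+.015)]
    if len(e)>10: print(round(a+.0075,4),len(e),np.round(np.percentile(e[:,1],[3,50,97]),4),np.round(np.percentile(e[:,0],[5,50,95]),4))
E
```

```text
time_s: 15.47
tcp_pos: [0.6196, 0.0608, 0.4197]
t 15.47 p [0.6196 0.0608 0.4197] F [-0.3 -0.1 -0.7] w 0.109 g 30.0 J [ 20.5  21.3   1.4   0.  -70.2 -16.2]
[[0.0744, -0.9972, -0.0005], [-0.9972, -0.0744, -0.0005], [0.0005, 0.0006, -1.0]]
shift [ 0.8 -0.3 -0.3] turn [ 0.03 -0.03 -0.47] rows 0.1
520 [[0.0295, -0.0047, 0.1866], [0.0303, -0.0023, 0.2036], [0.0309, 0.0002, 0.2245], [0.0314, 0.0027, 0.2555], [0.0318, 0.0053, 0.2967]]
0.1975 117 [-0.0045  0.0002  0.0045] [0.031  0.0314 0.0317]
0.2125 81 [-0.0045  0.0002  0.0049] [0.0308 0.0313 0.0316]
0.2275 68 [-0.0044  0.0002  0.0047] [0.0304 0.0308 0.0311]
0.2425 66 [-0.0045  0.0003  0.005 ] [0.0302 0.0308 0.0311]
0.2575 46 [-0.0042  0.0003  0.0052] [0.03   0.0303 0.0306]
0.2725 45 [-0.0045  0.0003  0.0051] [0.0297 0.0298 0.0301]
0.2875 44 [-0.0045  0.0004  0.0055] [0.0294 0.03   0.0304]
```

View pics/w7.png

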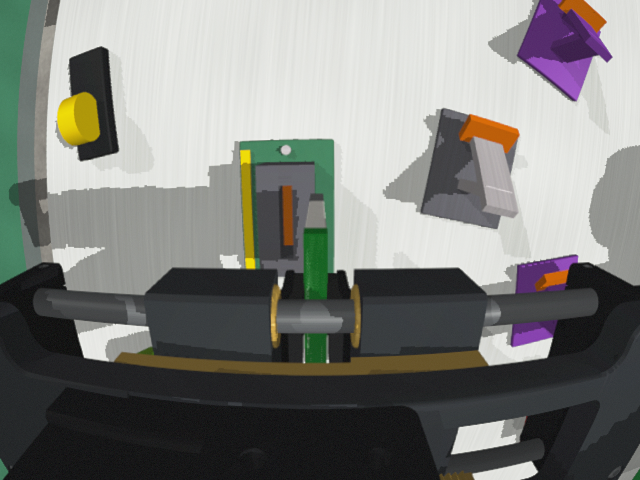

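The view shows the plate edge-on at column 316, foot at row ~195, between the fingers, with the slot at (287,215). I check the camera's tilt bias against the table plane and re-measure the slot here.

```bash
python3 - <<'E'
from h import *
for f in ('w7','w5'):
    P=np.load(f+'.npz')['P'];k=(abs(P[...,2])<.008);k[250:]=0;q=P[k];A=np.c_[q[:,:2],np.ones(len(q))];c=np.linalg.lstsq(A,q[:,2],rcond=None)[0];print(f,'table plane slopes deg',np.degrees(c[:2]),c[2])
z=np.load('w7.npz');P=z['P'];L=z['L']
m=(np.hypot(P[...,0]-.65,P[...,1]-.063)<.12)
k=m&(abs(P[...,2]-.075)<.006);print('top',k.sum(),rect(P[k][:,:2]),np.median(P[k][:,2]))
k=m&(abs(P[...,2]-.01)<.006);print('base',k.sum(),rect(P[k][:,:2]))
k=(L[...,2]>.27)&(L[...,2]<.31)&(abs(L[...,1])<.02)&(abs(L[...,0])<.05);print('foot z',np.percentile(L[k][:,2],[90,98,100]))
E
```

```text
w7 table plane slopes deg [-0.03507397 -0.06817479] 0.0009514900189944691
w5 table plane slopes deg [-0.06690374 -0.07789453] 0.0012769239992724947
top 4493 (array([647. ,  63.2]), array([ 52.4, 102.8]), 93.68) 0.07535910475955859
base 4876 (array([649.8,  61.7]), array([100.9, 147.4]), 94.95)
foot z [0.30322531 0.30519576 0.30993896]
```

```bash
cat > ins.py <<'E'
from h import *
FT=np.array([-.0024,.0003,.3045]); SL=np.array([.6462,.0630])
Rt=down(184.73)@Ro.from_euler('y',1.0,degrees=True).as_matrix()
def foot():
    s=r.sense();return np.array(s['tcp_pos'])+np.array(s['ee_rot'])@FT
def tgt(z,dx=0,dy=0):
    h=rz(4.73)@[dx,dy,0]; go(np.r_[SL,z]+h-Rt@FT,Rt)
if __name__=='__main__':
    s=st();f=foot();H=rz(4.73).T@(f-np.r_[SL,0]);print('foot',np.round(f,4),'in slot frame mm',np.round(H*1000,1),'F holder',np.round(rz(4.73).T@s['wrist_force'],1))
    for z in (.085,.070,.05,.02): tgt(z)
E
python3 ins.py
```

```text
t 15.52 p [0.6196 0.0609 0.4197] F [-0.2  0.6 -1.3] w 0.110 g 30.0 J [ 20.5  21.3   1.4   0.  -70.2 -16.2]
[[0.0747, -0.9972, -0.0006], [-0.9972, -0.0747, -0.0007], [0.0007, 0.0007, -1.0]]
foot [0.6189 0.0631 0.1152] in slot frame mm [-27.2   2.3 115.2] F holder [-0.1  0.7 -1.3]
shift [ -3.  -27.   30.2] turn [ 0.04  0.96 -0.44] rows 1.0
shift [ -3.  -27.   45.2] turn [ 0.04  0.96 -0.44] rows 1.3
shift [ -3.  -27.   65.2] turn [ 0.04  0.96 -0.44] rows 1.7
shift [ -3.1 -27.   95.2] turn [ 0.04  0.96 -0.44] rows 2.4
```

```bash
python3 -m creep '[[-1,-3,-27,10,0,1,-0.4],[-1,-3,-27,20,0,1,-0.4],[-1,-3,-27,30,0,1,-0.4],[-1,-3,-27,30,0,1,-0.4],[-1,-3,-27,30,0,1,-0.4]]' | head -1; python3 ins.py; python3 - <<'E'
from h import *
s,p,dd=cap('wrist');P=pts('wrist',dd,s);C=np.array(s['ee_rot']);L=(P-s['tcp_pos'])@C
np.savez('w8.npz',p=p,P=P,L=L)
big=cv2.resize(p[130:330,220:420],(600,600),interpolation=cv2.INTER_NEAREST);save('w8',big)
k=(L[...,2]>.20)&(L[...,2]<.300)&(abs(L[...,1])<.02)&(abs(L[...,0])<.045)&(P[...,2]>.082)
q=L[k];print(len(q),np.polyfit(q[:,2],q[:,0],1),np.polyfit(q[:,2],q[:,1],1),q[:,1].min(),q[:,1].max())
E
```

```text
time_s: 15.93
t 15.93 p [0.6461 0.0659 0.3888] F [-0.3 -0.6 -1.9] w 0.110 g 30.0 J [ 20.3  25.1   2.5   1.1 -67.9 -15.9]
[[0.0834, -0.9965, -0.0013], [-0.9963, -0.0834, -0.0191], [0.0189, 0.0029, -0.9998]]
foot [0.6452 0.0625 0.0844] in slot frame mm [-1.  -0.4 84.4] F holder [-0.4 -0.6 -1.9]
shift [ 0.  -0.1 -0.6] turn [ 0.17 -0.08  0.06] rows 0.0
shift [-0.2 -0.2 14.3] turn [ 0.17 -0.08  0.06] rows 0.3
shift [-0.6 -0.2 34.3] turn [ 0.17 -0.08  0.06] rows 0.8
shift [-1.2 -0.3 64.3] turn [ 0.17 -0.08  0.06] rows 1.5
410 [-0.01785508  0.03498832] [-4.05534652e-04  6.97486109e-05] -0.0051491912440369166 0.005385266837107034
```

View pics/w8.png

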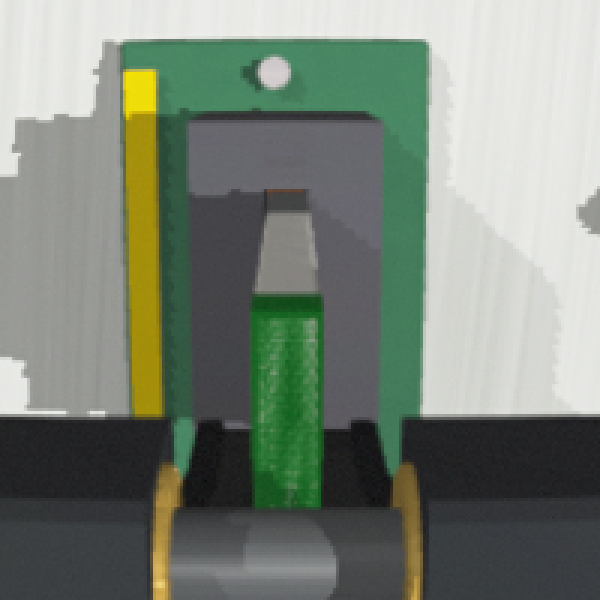

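The plate foot (columns 266–310) sits over the slot (265–308), within about half a millimetre. I lower it gently to feel for it.

```bash
python3 -m creep '[[-1,0,0,3,0.2,0,0],[-1,0,0,6,0.2,0,0],[-1,0,0,9,0.2,0,0],[-1,0,0,11,0.2,0,0],[-1,0,0,13,0.2,0,0],[-1,0,0,13,0.2,0,0]]' | head -1; python3 ins.py
```

```text
time_s: 16.48
t 16.48 p [0.6464 0.0656 0.376 ] F [ 0.4  0.1 -1.4] w 0.114 g 30.0 J [ 20.2  25.5   1.3   1.2 -66.  -15.9]
[[0.0837, -0.9965, 0.0029], [-0.9963, -0.0837, -0.0185], [0.0187, -0.0013, -0.9998]]
foot [0.6468 0.0623 0.0715] in slot frame mm [ 0.5 -0.7 71.5] F holder [ 0.4  0.  -1.4]
shift [ -0.1   0.1 -13.5] turn [-0.08 -0.07  0.07] rows 0.3
shift [-0.4  0.1  1.5] turn [-0.08 -0.07  0.07] rows 0.0
shift [-0.7  0.2 21.5] turn [-0.08 -0.07  0.07] rows 0.5
shift [-1.3  0.2 51.5] turn [-0.08 -0.07  0.07] rows 1.2
```

```bash
python3 -m creep '[[-1,0,0,2,0,0,0],[-1,0,0,4,0,0,0],[-1,0,0,6,0,0,0],[-1,0,0,6,0,0,0]]' | head -1; python3 ins.py|sed -n 1,3p
```

```text
time_s: 16.82
t 16.82 p [0.6465 0.0655 0.37  ] F [-0.3 -0.  -1.6] w 0.111 g 30.0 J [ 20.2  25.8   0.9   1.2 -65.3 -15.9]
[[0.0837, -0.9965, 0.003], [-0.9963, -0.0838, -0.0184], [0.0186, -0.0014, -0.9998]]
foot [0.6469 0.0623 0.0655] in slot frame mm [ 0.6 -0.8 65.5] F holder [-0.3 -0.  -1.6]
```

It is in the slot with no force. I go on down to the follower (about z 0.042 less its start), watching the force.

```bash
python3 -m creep '[[-1,0,0.1,3,0,0,0],[-1,0,0.1,6,0,0,0],[-1,-0.2,0.1,9,0,0,0],[-1,-0.2,0.1,12,0,0,0],[-1,-0.3,0.1,15,0,0,0],[-1,-0.3,0.1,18,0,0,0],[-1,-0.3,0.1,18,0,0,0]]' | head -1; python3 ins.py|sed -n 1,3p
```

```text
time_s: 17.4
t 17.40 p [0.6466 0.0656 0.3548] F [-2.2  0.4  6.2] w 0.111 g 30.1 J [ 20.2  26.4  -0.4   1.3 -63.2 -16. ]
[[0.0844, -0.9964, 0.0064], [-0.9962, -0.0845, -0.0185], [0.019, -0.0048, -0.9998]]
foot [0.648  0.0623 0.0503] in slot frame mm [ 1.8 -0.8 50.3] F holder [-2.2  0.6  6.2]
```

```bash
python3 -m creep '[[-1,0,0,0,-0.3,0,0],[-1,0,0,1,-0.3,0,0],[-1,0,0,2,-0.3,0,0],[-1,0,0,3,-0.3,0,0],[-1,0,0,3,-0.3,0,0]]' | head -1; python3 ins.py|sed -n 1,3p;  python3 - <<'E'
from h import *
s,p,dd=cap('wrist');P=pts('wrist',dd,s);C=np.array(s['ee_rot']);L=(P-s['tcp_pos'])@C
k=(L[...,2]>.20)&(abs(L[...,1])<.02)&(abs(L[...,0])<.045)&(P[...,2]>.084)
q=L[k];print(len(q),np.polyfit(q[:,2],q[:,0],1),np.polyfit(q[:,2],q[:,1],1),np.percentile(q[:,0],[5,50,95]))
# green/white boundary of head band side: grey foot start
k2=(abs(P[...,2]-.075)<.005)&(np.hypot(P[...,0]-.646,P[...,1]-.063)<.07);print(rect(P[k2][:,:2]))
E
```

```text
time_s: 17.82
t 17.82 p [0.647  0.0656 0.3517] F [-1.2  1.2  5.5] w 0.114 g 30.0 J [ 20.2  26.7  -0.5   1.2 -63.1 -15.9]
[[0.0844, -0.9964, 0.0026], [-0.9963, -0.0844, -0.0186], [0.0188, -0.001, -0.9998]]
foot [0.6473 0.0623 0.0472] in slot frame mm [ 1.1 -0.8 47.2] F holder [-1.1  1.3  5.5]
327 [-0.01985882  0.03544449] [ 0.00824259 -0.00151582] [0.03010429 0.03094472 0.03160406]
(array([646.8,  53.8]), array([52.7, 84.6]), 94.82)
```

The force is a steady ~7 N, which fits the follower. I keep pressing in small steps.

```bash
python3 -m creep '[[-1,0,0,2,0,0,0],[-1,-0.1,0,4,0,0,0],[-1,-0.1,0,6,0,0,0],[-1,-0.2,0,8,0,0,0],[-1,-0.2,0,10,0,0,0],[-1,-0.2,0,12,0,0,0],[-1,-0.2,0,12,0,0,0]]' | head -1; python3 ins.py|sed -n 1,3p;  python3 - <<'E'
from h import *
s,p,dd=cap('wrist');P=pts('wrist',dd,s);C=np.array(s['ee_rot']);L=(P-s['tcp_pos'])@C
h=cv2.cvtColor(p,cv2.COLOR_RGB2HSV);k=(abs(L[...,1])<.008)&(L[...,2]>.15)&(abs(L[...,0]-.031)<.006)
print(s['tcp_pos'],k.sum());g=k&(h[...,1]>120);w=k&(h[...,1]<60)
print('green z',np.percentile(L[g][:,2],[2,50,98]) if g.any() else '','grey z',np.percentile(L[w][:,2],[2,98]) if w.any() else '')
z=np.load('w8.npz');p=z['p'];L=z['L'];h=cv2.cvtColor(p,cv2.COLOR_RGB2HSV);k=(abs(L[...,1])<.008)&(L[...,2]>.15)&(abs(L[...,0]-.031)<.006);g=k&(h[...,1]>120);w=k&(h[...,1]<60)
print('w8 green z',np.percentile(L[g][:,2],[2,50,98]),'grey z',np.percentile(L[w][:,2],[2,98]))
E
```

```text
time_s: 18.45
t 18.45 p [0.6469 0.0656 0.3397] F [-1.4  0.4  4.7] w 0.111 g 30.0 J [ 20.2  27.2  -1.4   1.2 -61.6 -15.9]
[[0.0845, -0.9964, 0.0025], [-0.9963, -0.0845, -0.0186], [0.0187, -0.0009, -0.9998]]
foot [0.6472 0.0623 0.0352] in slot frame mm [ 0.9 -0.8 35.2] F holder [-1.3  0.6  4.7]
[0.64693211 0.06555914 0.33971518] 1308
green z [0.16793118 0.16959523 0.1787984 ] grey z [0.16849664 0.26649109]
w8 green z [0.16779609 0.16918155 0.1789684 ] grey z [0.18135628 0.3150549 ]
```

```bash
python3 -m creep '[[-1,0,0,2,0,0,0],[-1,0,0,4,0,0,0],[-1,-0.1,0,6,0,0,0],[-1,-0.1,0,8,0,0,0],[-1,-0.2,0,10,0,0,0],[-1,-0.2,0,12,0,0,0],[-1,-0.2,0,12,0,0,0]]' | head -1; python3 ins.py|sed -n 1,3p
```

```text
time_s: 19.08
t 19.08 p [0.6468 0.0657 0.3354] F [-10.8   0.8  30.5] w 0.113 g 30.3 J [ 20.3  27.4  -1.9   1.4 -60.7 -16. ]
[[0.0866, -0.9962, 0.0077], [-0.996, -0.0867, -0.0199], [0.0205, -0.0059, -0.9998]]
foot [0.6487 0.062  0.0309] in slot frame mm [ 2.4 -1.2 30.9] F holder [-10.7   1.7  30.5]
```

The stop at TCP z 0.335 with 31 N means home: the head edge is at tool z 0.168, so the foot is at 0.168+0.150=0.318, giving foot z 0.017. I relax, release, and retreat.

```bash
python3 -m creep '[[-1,0,0,-4,0,0,0],[-1,0,0,-7,0,0,0],[-1,0,0,-7,0,0,0],[1,0,0,-7,0,0,0],[1,0,0,-7,0,0,0],[1,0,0,-7,0,0,0],[1,0,0,-7,0,0,0],[1,0,0,-7,0,0,0]]'; python3 -m creep '[[1,0,0,-7,0,0,0],[1,0,0,-7,0,0,0],[1,0,0,-7,0,0,0],[1,0,0,-7,0,0,0],[1,0,0,-40,0,0,0],[1,0,0,-80,0,0,0],[1,0,0,-120,0,0,0],[1,0,0,-120,0,0,0]]'
```

```text
time_s: 19.75
tcp_pos: [0.6465, 0.0655, 0.3317]
ee_rot: [[0.084, -0.996, -0.003], [-0.996, -0.084, -0.019], [0.019, 0.004, -1.0]]
wrist_force: [-0.1, -0.1, -0.1]
gripper_width: 0.408
gripper_force: 0.0
time_s: 20.42
tcp_pos: [0.6474, 0.0676, 0.4629]
ee_rot: [[0.085, -0.996, 0.016], [-0.996, -0.085, -0.017], [0.018, -0.015, -1.0]]
wrist_force: [2.1, 0.2, 2.6]
gripper_width: 0.972
gripper_force: 0.0
```

```bash
python3 -m creep '[[1,-80,0,-40,0,0,0],[1,-80,0,-40,0,0,0],[1,-80,0,-40,0,0,0],[1,-80,0,-40,0,0,0],[1,-80,0,-40,0,0,0]]'|head -2; python3 - <<'E'
from h import *
s,p,dd=cap('wrist');P=pts('wrist',dd,s)
k=(np.hypot(P[...,0]-.646,P[...,1]-.063)<.06)&(P[...,2]>.15)&(P[...,2]<.19);q=P[k]
print(len(q),'head z',np.percentile(q[:,2],[5,50,95]),rect(q[:,:2]))
H=(q[:,:2]-[.6494,.0634])@rz(4.73)[:2,:2];print('holder frame',np.median(H,0))
for a in (.08,.10,.12,.14):
    k=(np.hypot(P[...,0]-.646,P[...,1]-.063)<.06)&(abs(P[...,2]-a)<.01);H=(P[k][:,:2]-[.6494,.0634])@rz(4.73)[:2,:2];print(a,k.sum(),H.mean(0),H[:,1].max(),H[:,1].min())
_,q,_=cap('scene');save('fin',q[200:440,240:560].repeat(2,0).repeat(2,1))
E
```

```text
time_s: 20.83
tcp_pos: [0.6398, 0.1485, 0.4905]
1007 head z [0.16616375 0.16735294 0.16853947] (array([646.1,  62.4]), array([ 9.8, 63.8]), 94.81)
holder frame [-0.00332149 -0.00081284]
0.08 3640 [-0.00328449  0.00173637] 0.05070819651878437 -0.050979496473314415<stdin>:7: RuntimeWarning: Mean of empty slice.
  ret = um.true_divide(
Traceback (most recent call last):
ValueError: zero-size array to reduction operation maximum which has no identity
```

The head is at 0.167 m, centred over the slot, so the plate is fully home. I hand the job in.

```bash
python3 -c "
from h import *
print(r.finish_job())"
```

```text
the job is handed in; nothing more can be done
None
```

I handed the job in. The green plate stands let go in the holder's slot, with its head measured at 0.167 m (fully home) and, by the grasp, its picture to the front; the hand-in returned no verdict. One mistyped move after the re-grasp slid the plate about 25 mm in the gripper, but it stayed held. I did not re-measure the yellow plate afterwards, though no move went near it.

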